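# Dial a decade resistance box and connect it

### The arm

A 6-joint arm with a two-finger parallel gripper is mounted at the origin on the work surface. World frame = base frame: x ahead of the robot, y to its left, z up, the work surface at z = 0. Lengths are in m, angles in rad, forces in N, time in s.
With the tool pointing down it reaches from about 0.325 to 0.775 m from the base axis. Payload 5.5 kg.
Tool frame: the origin (TCP) lies between the finger pads; the fingertips stand 8 mm ahead of it and the grasp point (between the pads) lies 11 mm behind it (tcp_to_tips is the distance from the TCP to the fingertips, in m); z points along the fingers, y is the line along which they close (so a half turn about z gives the same grasp; the last joint's range is limited). The gripper opens to 88 mm and grips with 3 to 60 N. Pads are 20 mm wide; open, the fingers measure 115 mm over their backs; the gripper's body (75 mm by 178 mm) begins 61 mm behind the grasp point.
Start: joints at [-1.202, 0.091, 1.231, -0, 1.82, -0.057], TCP at [0.248, -0.546, 0.231] pointing down, gripper open.
Joint ranges: [-2.87, 2.87], [-0.86, 2.18], [0.17, 2.46], [-1.51, 4.65], [0.06, 2.69], [-2.65, 2.65]. Speed limits (rad/s): [2.57, 2.57, 3.01, 3.14, 3.14, 3.14].

### API

Orientations are given as a unit quaternion [w, x, y, z].
In Python, from bench import * gives the robot as it stands. Calls block until the motion is done:
- move_to(position, orientation): joint-space move of the TCP to a pose.
- move_l(position, speed=0.15, orientation=None): straight line of the TCP; orientation=None keeps the orientation; speed is the mean speed in m/s.
- movej(angles): joint-space move.
- gripper_open() and close(): open the fingers fully, or close them until they stop; the grip force is fixed at half the most.
- hold(seconds).
- inverse_kinematics(position, orientation): joint angles nearest the present ones, or None.
- state(): the state.
- get_image(name): name is "side" or "top" or "wrist"; returns a dict with "frame" (420x560x3 uint8, blue, green, red), "depth" (420x560 float32, m along the optical axis (not along the pixel's ray), 0 where there is no reading), "camera_matrix" (3x3 intrinsics, pixels), "view" (4x4, takes a point from world to camera coordinates). Camera axes: x right, y up, looking along -z (the intrinsics and any distortion apply to the point x, -y, -z); pixel columns grow to the right and rows downward; lengths in m; the calibration is good to about 2 mm. A picture is of the moment at which its call begins.
A pose or a line that the arm cannot do raises IKError and nothing moves.
- job_done(): hands the job in; it is judged then, once.
The state is a dict: "time": time; "joint_pos": joint angles; "dq": joint speeds; "joint_torque": joint torques, N m; "ee_pos": TCP position; "ee_rot": TCP orientation; "ft_force": force on the tool from outside, world axes, zero at the start; "moment": the same for the moment, N m; "finger_gap": finger opening in m; "finger_force": force on a finger pad.
Only numpy, scipy, OpenCV 4.12 (cv2) and the standard library are available. Lean on these libraries where they do the work, as an engineer would, in place of code of your own. Each camera call takes 0.05 s, during which the arm holds its last target. There are 200 camera calls.

### The job

Set the decade resistance box to 4-2-7 as read from the robot's side: gently roll the left thumbwheel to 4 and the right one to 7, so that each number stands squarely at the top on its white index lines, and leave the middle wheel on the 2 it already shows. Only when the whole number is set, push the red slide switch fully over to the left (to the green dot) to connect the box. The wheels sit on delicate springs, so press lightly, never with more than 15 N, and do not disturb the other things on the bench.

Things in the scene. Friction and masses are not known exactly. Their poses are not given: they have to be found in the camera images.
- box: decade resistance box, light grey, 180 (x) x 200 (y) x 70 mm, dark panel on top, fixed. Origin: centre of its underside; z up, x from its switch edge (robot side) to its binding-post edge (two posts at x = 72, y = -30 and 30 mm, 20 mm high), y to the left seen from the robot. Three numbered thumbwheels stand 25 mm out of the panel at x = 0, y = 55 (left), 0 and -55 mm (right).
- top_left (a point): nominal top of the left thumbwheel's rim, 95 mm above the bench, at x = 0, y = 55 mm in the box; axes as the box's. Fixed to the box: the wheel itself stands up to 5 mm higher or lower (each wheel differently), so feel for the contact. All wheels: 70 mm in diameter, 16 mm wide, plain round rim to the touch, axle along the box's y.
- top_middle (a point): nominal top of the middle thumbwheel's rim, 95 mm above the bench, at x = 0, y = 0 in the box; axes as the box's. Fixed to the box: the wheel itself stands up to 5 mm higher or lower (each wheel differently), so feel for the contact. The axles are sprung: pressed down, a wheel yields 1 mm per 6 N after the first 1 to 2 N, at most 8 mm.
- top_right (a point): nominal top of the right thumbwheel's rim, 95 mm above the bench, at x = 0, y = -55 mm in the box; axes as the box's. Fixed to the box: the wheel itself stands up to 5 mm higher or lower (each wheel differently), so feel for the contact. 
- wheel_left (a joint): reading of the left thumbwheel, rad: divided by 0.628 (36 deg) it is the number at the very top, 0 to 9 (2.5: half-way from 2 to 3). It grows as the wheel's top is rolled towards the box's +x (away from the switch edge); stops lie just beyond 0 and 9. No click stops: friction (about 2.2 N at the rim) holds it where it is left.
- wheel_middle (a joint): reading of the middle thumbwheel, rad: divided by 0.628 (36 deg) it is the number at the very top, 0 to 9 (2.5: half-way from 2 to 3). It grows as the wheel's top is rolled towards the box's +x (away from the switch edge); stops lie just beyond 0 and 9. It stands near 2 at the start.
- wheel_right (a joint): reading of the right thumbwheel, rad: divided by 0.628 (36 deg) it is the number at the very top, 0 to 9 (2.5: half-way from 2 to 3). It grows as the wheel's top is rolled towards the box's +x (away from the switch edge); stops lie just beyond 0 and 9. Flats: 0 black, 1 brown, 2 red, 3 orange, 4 yellow, 5 green, 6 blue, 7 violet, 8 grey, 9 white.
- switch (a joint): travel of the red slide switch in m: 0 at the right end, 0.030 at the left end (the box's +y). Friction about 2.5 N, no spring; slightly cushioned stops at both ends.
- switch_top (a point): centre of the top of the red switch tab, 91 mm above the table; the tab is 12 mm (x) x 14 mm (y) and stands 20 mm out of the panel, 68 mm from the box's centre towards the robot; it travels along the box's y.
- transformer_mid (a point): small steel-framed transformer with a cream coil, loose, about 75 x 56 x 52 mm; the point is its centre half-way up, 26 mm above the bench. Leave alone.
- board_mid (a point): purple circuit board on four brass feet with two blue blocks, loose, 85 x 65 x 26 mm; the point is at its centre, 9 mm above the bench. Leave alone.
- probe_mid (a point): dark current probe body with a grey jaw, lying loose, 138 x 22 x 16 mm; the point is near its centre, 8 mm above the bench. Leave alone.

How it is judged:
On the way:
1. the wheels show 4-2-7, each within 10 degrees, with the switch still at its right end (value of joint wheel_left between 2.343 and 2.683 rad and value of joint wheel_middle between 1.087 and 1.427 rad and value of joint wheel_right between 4.228 and 4.568 rad and value of joint switch below 0.01 m), for 0.3 s.
At the end, for the whole second after the job is handed in: The left wheel shows 4, the middle 2 and the right 7, each within 10 degrees (0.17 rad) of straight up and still, and the switch is at least 25 of its 30 mm over to the left (value of joint wheel_left between 2.343 and 2.683 rad and value of joint wheel_middle between 1.087 and 1.427 rad and value of joint wheel_right between 4.228 and 4.568 rad and value of joint switch above 0.025 m and velocity of joint wheel_left between -0.1 and 0.1 rad/s and velocity of joint wheel_middle between -0.1 and 0.1 rad/s and velocity of joint wheel_right between -0.1 and 0.1 rad/s); the robot touches nothing.
It fails at once if the box, its wheels or its switch are loaded with more than 15 N (contact force between box and anything else above 15 N).
It fails at once if the middle wheel is rolled more than 13 degrees off its 2 (not (value of joint wheel_middle between 1.027 and 1.487 rad)).
It fails at once if the switch is moved (beyond 12 mm) while a wheel is not on its number (within 15 degrees) (value of joint switch above 0.012 m and not (value of joint wheel_left between 2.253 and 2.773 rad and value of joint wheel_right between 4.138 and 4.658 rad)).
It fails at once if the transformer, the board or the probe is pushed more than 20 mm (distance of any of transformer_mid, board_mid, probe_mid from where it was at the start of the episode above 0.02 m).
It also fails if it takes over 72 s, if anything falls off the work surface, if the arm or the gripper's body presses on something with over 40 N, if the wrist force passes 120 N, or if a joint passes its speed limit or range.

## Working session

There is one attempt and no reset: what is moved stays moved. The work goes in short steps, each a Python script; the robot and the scene stay as the last script left them, time stands still between calls to the robot, and variables do not carry over. Pictures are saved under pics/ and viewed, at most 10 in all, crops included, and the job is handed in when it is done.

```bash
ls; mkdir -p pics; python3 - <<'E'
from bench import *
import cv2,numpy as np,pickle
for n in("top","side"):
    d=get_image(n); cv2.imwrite(f"pics/{n}0.png",d["frame"]); pickle.dump(d,open(f"{n}0.pkl","wb"))
s=state();print(s)
E
```

```text
pics
{'time': 0.1, 'joint_pos': array([-1.20172724e+00,  9.17635421e-02,  1.23175584e+00, -3.69117619e-06,
        1.81974561e+00, -5.67158314e-02]), 'dq': array([-0.0008232 , -0.00055355, -0.002236  , -0.00113192,  0.00021583,
        0.00092625]), 'joint_torque': array([ 4.33553112e-03, -4.47858953e+01, -4.07569993e+01,  7.02391262e-02,
        2.84425006e-02, -1.14140635e-04]), 'ee_pos': array([ 0.2477256 , -0.54621568,  0.22963734]), 'ee_rot': array([-8.25714562e-04,  9.77423616e-01,  2.11287423e-01, -1.31827235e-04]), 'ft_force': array([0.65503001, 0.08770998, 0.08841481]), 'moment': array([-0.01725974, -0.02294092, -0.01682135]), 'finger_force': 0.0, 'finger_gap': 0.0877500588562495}
```

View pics/top0.png

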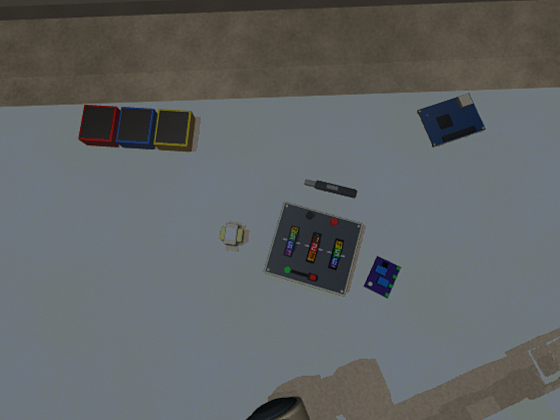

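View pics/side0.png

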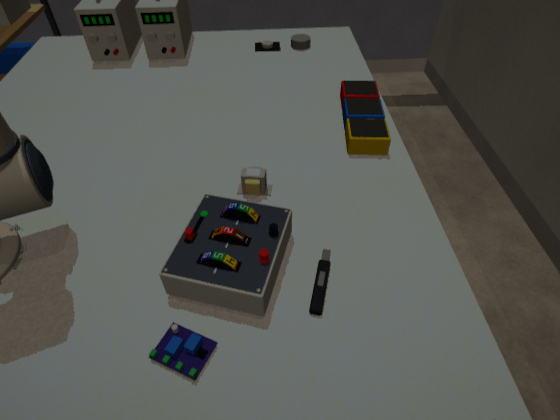

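The top picture shows the box with panel corners near (287,204), (364,224), (346,294) and (266,271). The green dot is at (288,269), the red tab at (313,277) and the wheels at about (291,241), (314,247) and (336,254). Next I'll convert these to world coordinates, then look from above with the wrist camera.

```bash
cat > h.py <<'E'
import numpy as np,cv2,pickle
from scipy.spatial.transform import Rotation as R
def ray(d,uv,z):
    K=d["camera_matrix"];V=np.array(d["view"]);T=np.linalg.inv(V)
    q=np.linalg.inv(K)@[uv[0],uv[1],1.]
    r=T[:3,:3]@[q[0],-q[1],-q[2]];o=T[:3,3]
    return o+r*(z-o[2])/r[2]
def proj(d,p):
    c=np.array(d["view"])@np.append(p,1);q=d["camera_matrix"]@[c[0],-c[1],-c[2]];return q[:2]/q[2]
def down(yaw):  # tool z down, tool x at angle yaw
    q=R.from_matrix(np.array([[np.cos(yaw),np.sin(yaw),0],[np.sin(yaw),-np.cos(yaw),0],[0,0,-1]])).as_quat();return q[[3,0,1,2]]
E
python3 - <<'E'
from h import *
from bench import *
d=pickle.load(open("top0.pkl","rb"))
C=np.array([ray(d,u,.07) for u in[(287,204),(364,224),(346,294),(266,271)]])
print(C);c=C.mean(0);ax=C[0]+C[1]-C[2]-C[3];yaw=np.arctan2(ax[1],ax[0]);print(c,yaw)
for u,z in[((313,277),.091),((232,234),.05),((382,277),.02),((331,188),.015)]:print(ray(d,u,z))
s=state();M=R.from_quat(s['ee_rot'][[1,2,3,0]]).as_matrix();print(M)
w=get_image("wrist");T=np.linalg.inv(w["view"]);print("cam rel",M.T@(T[:3,3]-s['ee_pos']),M.T@T[:3,:3],w["camera_matrix"])
for h in(.25,.3,.35):
  for y in (yaw,yaw+np.pi/2,yaw-np.pi/2,yaw+np.pi):print(h,y,inverse_kinematics([c[0],c[1],h],down(y)))
E
```

```text
[[ 0.63147682  0.02537759  0.07      ]
 [ 0.57645603 -0.15856566  0.07      ]
 [ 0.41329288 -0.10551201  0.07      ]
 [ 0.471593    0.08019155  0.07      ]]
[ 0.52320468 -0.03962713  0.07      ] -0.3222666923223553
[ 0.45432711 -0.0290674   0.091     ]
[0.56439769 0.16320528 0.05      ]
[ 0.44993982 -0.2035095   0.02      ]
[ 0.68054748 -0.09029626  0.015     ]
[[ 9.10715215e-01  4.13034417e-01 -6.06628310e-04]
 [ 4.13034852e-01 -9.10713886e-01  1.55843895e-03]
 [ 9.12240990e-05 -1.66985270e-03 -9.99998602e-01]]
cam rel [ 0.0834193   0.00025357 -0.15375366] [[ 1.17732113e-03  9.53068643e-01  3.02752004e-01]
 [ 9.99998933e-01 -8.60360764e-04 -1.18029610e-03]
 [-8.64427256e-04  3.02753071e-01 -9.53068639e-01]] [[307.51070991   0.         279.29052884]
 [  0.         307.51070991 210.06551789]
 [  0.           0.           1.        ]]
0.25 -0.3222666923223553 [-1.40438897e-01 -1.06635713e-01  1.39309744e+00 -4.44089210e-16
  1.85513092e+00  1.75262412e+00]
0.25 1.2485296344725412 [-1.40438897e-01 -1.06635713e-01  1.39309744e+00 -4.44089210e-16
  1.85513092e+00  1.81827795e-01]
0.25 -1.
[... 237 characters left out ...]
94311987e+00  1.75262412e+00]
0.3 1.2485296344725412 [-1.40438897e-01 -8.56765426e-02  1.28414933e+00 -4.44089210e-16
  1.94311987e+00  1.81827795e-01]
0.3 -1.893063019117252 None
0.3 2.8193259612674377 [-1.40438897e-01 -8.56765426e-02  1.28414933e+00 -4.44089210e-16
  1.94311987e+00 -1.38896853e+00]
0.35 -0.3222666923223553 [-1.40438897e-01 -5.25830767e-02  1.16164661e+00 -4.44089210e-16
  2.03252912e+00  1.75262412e+00]
0.35 1.2485296344725412 [-1.40438897e-01 -5.25830767e-02  1.16164661e+00 -4.44089210e-16
  2.03252912e+00  1.81827795e-01]
0.35 -1.893063019117252 None
0.35 2.8193259612674377 [-1.40438897e-01 -5.25830767e-02  1.16164661e+00 -4.44089210e-16
  2.03252912e+00 -1.38896853e+00]
```

```bash
python3 - <<'E'
from h import *
from bench import *
c=[.5232,-.0396];close()
move_to([c[0],c[1],.25],down(1.2485))
d=get_image("wrist");pickle.dump(d,open("w1.pkl","wb"));s=state();print(s['time'],s['ee_pos'],s['ft_force'],s['finger_gap'])
cv2.imwrite("pics/w1.png",cv2.resize(d["frame"],(800,600),interpolation=cv2.INTER_CUBIC))
E
```

```text
3.6167 [ 0.52318341 -0.04049866  0.2498755 ] [ 0.50453653  0.21894264 -0.16019435] 0.0004872568341954666
```

View pics/w1.png

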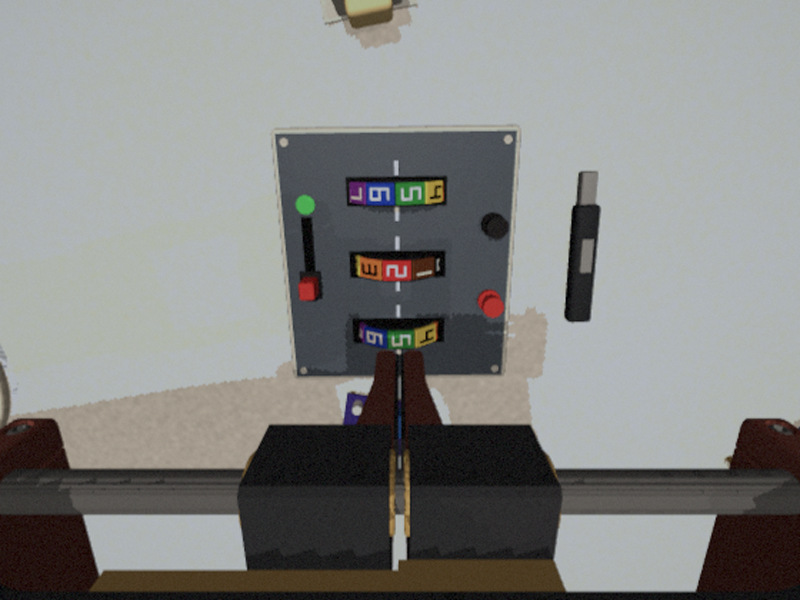

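The wrist picture (800×600) shows the panel corners at (273,127), (520,126), (507,376) and (295,377). The wheels read about 5.5 on the left (the 5|6 edge is at the index, x=397), 2 in the middle and about 5 on the right. The red tab is at (309,288). I'll refine the box pose and build an automatic wheel reader that unrolls the rim and uses its colours.

```bash
cat >> h.py <<'E'
HUE={'1br':None}
def box(p,B):  # box coords -> world
    c,s=np.cos(B[2]),np.sin(B[2]);return np.array([B[0]+c*p[0]-s*p[1],B[1]+s*p[0]+c*p[1],p[2]])
def strip(d,B,y,dz=0,span=48):
    """unrolled rim image: rows across width, cols angle (deg, + towards box +x)"""
    th=np.radians(np.arange(-span,span+.1,.5));W=np.linspace(-.007,.007,15)
    P=np.array([[proj(d,box([.035*np.sin(t),y+w,.06+dz+.035*np.cos(t)],B)) for t in th] for w in W],np.float32)
    return cv2.remap(d["frame"],P[...,0],P[...,1],cv2.INTER_LINEAR)
def runs(d,B,y,dz=0):
    S=strip(d,B,y,dz);m=np.median(S.astype(float),axis=0).astype(np.uint8)
    h=cv2.cvtColor(m[None],cv2.COLOR_BGR2HSV)[0].astype(int)
    lab=[]
    for a,b,v in h:
        lab.append('k' if v<45 else 'w' if b<70 else 'r' if a<5 or a>172 else 'o' if a<17 else 'y' if a<35 else 'g' if a<90 else 'b' if a<126 else 'v')
    out=[];i=0
    while i<len(lab):
        j=i
        while j<len(lab) and lab[j]==lab[i]:j+=1
        if j-i>5: out.append((lab[i],-48+i*.5,-48+j*.5))
        i=j
    return out
E
python3 - <<'E'
from h import *
d=pickle.load(open("w1.pkl","rb"))
C=np.array([ray(d,(u*.7,v*.7),.07) for u,v in[(273,127),(520,126),(507,376),(295,377)]])
print(C,[np.linalg.norm(C[i]-C[i-1]) for i in range(4)])  # order -x+y, +x+y, +x-y, -x-y
mod=np.array([[-.09,.1],[.09,.1],[.09,-.1],[-.09,-.1]]);c=C[:,:2].mean(0);A=C[:,:2]-c
yaw=np.arctan2((mod[:,0]*A[:,1]-mod[:,1]*A[:,0]).sum(),(mod*A).sum());B=[c[0],c[1],yaw];print(B)
np.save("B.npy",B)
for y in(.055,0,-.055):print(y,runs(d,B,y),proj(d,box([0,y,.095],B))/.7)
p=ray(d,(309*.7,281*.7),.091);q=p[:2]-c;print("tab box",R.from_euler('z',-yaw).apply([*q,0]))
o=d["frame"].copy()
S=[cv2.resize(strip(d,B,y),None,fx=4,fy=12,interpolation=cv2.INTER_CUBIC) for y in(.055,0,-.055)];S=np.vstack(S);S[:,S.shape[1]//2]=255
cv2.imwrite("pics/s1.png",S)
E
```

```text
[[ 0.47237638  0.08794117  0.07      ]
 [ 0.63842973  0.03315462  0.07      ]
 [ 0.58131942 -0.15504852  0.07      ]
 [ 0.41135414 -0.09912523  0.07      ]] [np.float64(0.19676775643909497), np.float64(0.17485789102926946), np.float64(0.19667742203614866), np.float64(0.17892907106388012)]
[np.float64(0.5258699161422133), np.float64(-0.03326949130333164), np.float64(-0.31092292561666685)]
0.055 [('v', -48.0, -40.5), ('b', -40.5, -35.0), ('w', -35.0, -31.0), ('b', -31.0, -24.0), ('w', -24.0, -20.5), ('b', -20.5, -13.5), ('b', -11.5, -4.0), ('g', -4.0, 3.0), ('w', 3.0, 6.0), ('g', 6.0, 12.0), ('w', 12.0, 16.5), ('g', 16.5, 22.5), ('w', 22.5, 26.5), ('g', 26.5, 32.5), ('y', 32.5, 48.5)] [398.04030566 191.85991337]
0 [('o', -48.0, -20.5), ('r', -20.5, -14.5), ('r', -12.0, -5.0), ('w', -5.0, -2.0), ('r', -2.0, 6.0), ('r', 8.0, 14.5), ('o', 14.5, 48.0)] [398.97513753 270.16055885]
-0.055 [('w', -48.0, -43.0), ('b', -43.0, -38.0), ('w', -38.0, -32.5), ('b', -32.5, -27.0), ('w', -27.0, -23.5), ('b', -23.5, -16.5), ('g', -16.5, -10.5), ('w', -10.5, -7.0), ('g', -7.0, -1.0), ('w', -1.0, 3.0), ('g', 3.0, 9.0), ('w', 9.0, 12.0), ('g', 12.0, 18.0), ('y', 18.0, 48.5)] [399.81634002 340.61889478]
tab box [-0.06637341 -0.00839639  0.        ]
```

View pics/s1.png

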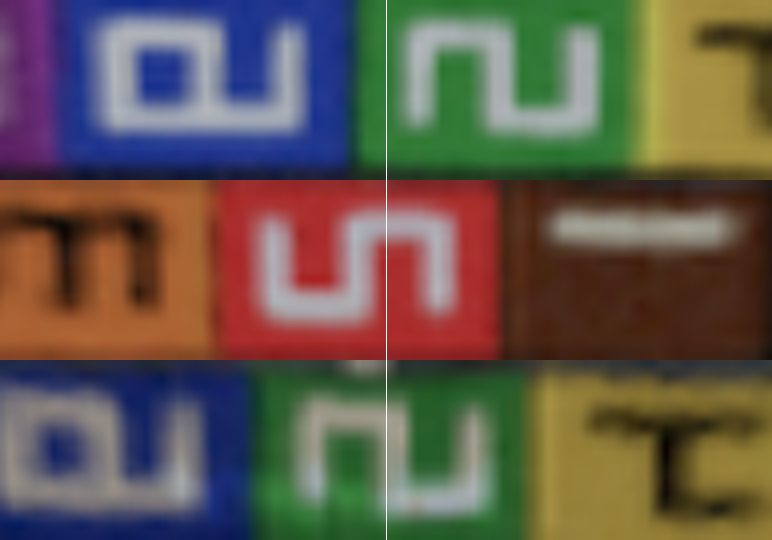

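The reader agrees with the picture: left ≈5.42, middle ≈2 and right ≈5.04. The middle wheel shows a bias of about −3° from the box pose. Next I'll feel for the left wheel and make one test stroke.

```bash
cat > act.py <<'E'
from h import *
from bench import *
B=np.load("B.npy");Q=down(B[2]+np.pi/2);TIP=.008
def tcp(x,y,z):return box([x,y,z+TIP],B)
def fz(n=3):
    v=[]
    for _ in range(n):hold(.02);v.append(state()["ft_force"])
    return np.mean(v,axis=0)
def touch(x,y,z0,F=7.,zmin=.088):
    """z0: tip height just above; returns commanded tip z at force F"""
    move_l(tcp(x,y,z0),.1);f0=fz(6)[2];z=z0;f=0;hist=[]
    while f<F-.7 and z>zmin:
        z-=.0005 if f<1 else .0002
        move_l(tcp(x,y,z),.02);f=fz(2)[2]-f0;hist.append((round(z*1e3,1),round(f,1)))
        if f>11:break
    return z,f,f0,hist
def stroke(y,x0,x1,z0,F=7.,speed=.03,n=8):
    z,f,f0,h=touch(x0,y,z0,F);zc=z;ff=[]
    for x in np.linspace(x0,x1,n+1)[1:]:
        move_l(tcp(x,y,z),speed);g=state()["ft_force"];ff.append((round(g[2]-f0,1)))
        if ff[-1]>10: z-=-.0004
        elif ff[-1]<F-2: z-=.0002
    g=state()["ft_force"]
    move_l(tcp(x1,y,zc+.006),.1)
    return zc,h,ff
def look(name=None):
    d=get_image("wrist")
    if name:cv2.imwrite(f"pics/{name}.png",cv2.resize(d["frame"],(800,600)))
    return d
E
python3 - <<'E'
from act import *
move_to(tcp(.008,.055,.115),Q);print(state()['time'])
zc,h,ff=stroke(.055,.008,-.008,.103)
print(zc,h,ff);print(state()['time'])
move_l(box([0,0,.25],B),.2);d=look();print(state()['time'])
for y in(.055,0,-.055):print(y,runs(d,B,y))
E
```

```text
4.2417
0.09709999999999995 [(102.5, np.float64(0.1)), (102.0, np.float64(-0.7)), (101.5, np.float64(-0.0)), (101.0, np.float64(0.5)), (100.5, np.float64(0.5)), (100.0, np.float64(0.5)), (99.5, np.float64(1.0)), (99.0, np.float64(0.8)), (98.5, np.float64(2.6)), (98.3, np.float64(3.2)), (98.1, np.float64(3.8)), (97.9, np.float64(4.3)), (97.7, np.float64(4.4)), (97.5, np.float64(6.0)), (97.3, np.float64(6.2)), (97.1, np.float64(7.5))] [np.float64(6.5), np.float64(7.1), np.float64(6.5), np.float64(7.7), np.float64(6.9), np.float64(6.3), np.float64(7.7), np.float64(7.4)]
11.3917
12.3417
0.055 [('b', -46.5, -41.0), ('w', -41.0, -36.5), ('b', -36.5, -29.0), ('g', -29.0, -23.5), ('w', -23.5, -20.0), ('g', -20.0, -12.5), ('w', -12.5, -9.0), ('g', -9.0, -2.5), ('w', -2.5, 1.0), ('g', 1.0, 7.0), ('y', 7.0, 44.0), ('o', 44.0, 48.5)]
0 [('o', -48.0, -21.0), ('r', -21.0, -13.0), ('r', -12.5, -4.5), ('r', -2.0, 6.5), ('r', 8.0, 14.5), ('o', 14.5, 48.5)]
-0.055 [('w', -48.0, -43.5), ('b', -43.5, -38.0), ('w', -38.0, -32.5), ('b', -32.5, -27.0), ('v', -23.5, -17.0), ('g', -14.5, -1.0), ('g', 2.5, 13.0), ('y', 16.0, 48.5)]
```

```bash
python3 - <<'E'
from act import *
d=pickle.load(open("w1.pkl","rb"))
for y in(.083,.030,.027,-.025,-.03):
    # index line: brightest pixel along box x on the panel
    xs=np.arange(-.012,.0121,.0003);best=np.zeros(len(xs))
    for w in np.linspace(-.004,.004,9):
        P=np.array([[proj(d,box([x,y+w,.07],B)) for x in xs]],np.float32)
        best+=cv2.remap(d["frame"],P[...,0],P[...,1],cv2.INTER_LINEAR).astype(float).min(2)[0]
    wt=np.clip(best-np.median(best)-60,0,None);print(y,(wt*xs).sum()/max(wt.sum(),1e-9),best.max()/9)
zc,h,ff=stroke(.055,.0083,-.0083,.1005)
print(ff,h[0],h[-1],state()['time'])
# right wheel first stroke
move_l(tcp(-.0075,0,.115),.2)
move_l(tcp(-.0075,-.055,.104),.2)
zc,h,ff=stroke(-.055,-.0075,.0075,.103);print(zc,h[0],h[-1],ff,state()['time'])
z0=zc+.003
zc,h,ff=stroke(-.055,-.0075,.0075,z0);print(zc,h[0],h[-1],ff,state()['time'])
move_l(box([0,0,.25],B),.2);d=look();pickle.dump(d,open("w2.pkl","wb"));print(state()['time'])
for y in(.055,0,-.055):print(y,runs(d,B,y))
E
```

```text
0.083 0.0 81.66666666666667
0.03 -0.001638589981447127 98.22222222222223
0.027 0.0 77.33333333333333
-0.025 -0.0015584852734922892 95.77777777777777
-0.03 0.0 73.33333333333333
[np.float64(6.3), np.float64(6.7), np.float64(6.5), np.float64(7.8), np.float64(9.0), np.float64(7.5), np.float64(8.3), np.float64(7.7)] (100.0, np.float64(0.1)) (96.9, np.float64(7.0)) 19.7583
0.09009999999999994 (102.5, np.float64(0.2)) (90.1, np.float64(6.8)) [np.float64(6.8), np.float64(7.5), np.float64(7.2), np.float64(7.6), np.float64(7.6), np.float64(7.2), np.float64(5.4), np.float64(5.8)] 31.725
0.08989999999999991 (92.6, np.float64(-0.5)) (89.9, np.float64(7.5)) [np.float64(7.9), np.float64(7.3), np.float64(8.1), np.float64(7.0), np.float64(5.9), np.float64(6.2), np.float64(6.3), np.float64(5.8)] 37.2083
38.1917
0.055 [('g', -47.0, -40.5), ('w', -40.5, -35.5), ('g', -35.5, -30.0), ('w', -30.0, -26.0), ('g', -26.0, -18.5), ('y', -18.5, 17.0), ('o', 17.0, 48.5)]
0 [('o', -48.0, -21.0), ('r', -21.0, -13.0), ('r', -12.0, -4.5), ('r', -2.0, 5.5), ('r', 8.0, 14.5), ('o', 14.5, 48.5)]
-0.055 [('w', -48.0, -41.0), ('v', -41.0, -4.5), ('b', -4.5, 1.5), ('w', 1.5, 5.5), ('b', 5.5, 9.0), ('v', 9.0, 19.0), ('b', 25.0, 30.5), ('g', 30.5, 36.5), ('w', 36.5, 40.0), ('g', 40.0, 44.0), ('w', 44.0, 48.5)]
```

Both wheels roll without slip. The index lines lie at −1.6 mm in my box frame, a bias of −2.65°. That puts the left wheel within about 2° of 4, and the right wheel still needs about +20° (12.3 mm).

```bash
python3 - <<'E'
from act import *
move_l(tcp(-.0062,-.055,.105),.25)
zc,h,ff=stroke(-.055,-.0062,.0062,.0922,F=7.);print(zc,h[0],h[-1],ff,state()['time'])
move_l(box([0,0,.25],B),.25);d=look("w3");pickle.dump(d,open("w3.pkl","wb"));print(state()['time'])
for y in(.055,0,-.055):print(y,runs(d,B,y))
h=cv2.cvtColor(d["frame"],cv2.COLOR_BGR2HSV);u,v=proj(d,box([-.067,-.012,.09],B)).astype(int);print(u,v)
m=((h[...,0]<6)|(h[...,0]>172))&(h[...,1]>150)&(h[...,2]>60);w=np.zeros_like(m);w[v-25:v+25,u-20:u+20]=1
yy,xx=np.where(m&w)
P=np.array([ray(d,(a,b),.091) for a,b in zip(xx,yy)]);L=R.from_euler('z',-B[2]).apply(P-[B[0],B[1],0])
print(len(xx),xx.min(),xx.max(),yy.min(),yy.max(),np.percentile(L,[1,99],axis=0))
c=d["frame"][v-30:v+30,u-30:u+30];cv2.imwrite("pics/tab.png",cv2.resize(c,(480,480),interpolation=cv2.INTER_CUBIC));print(u-30,v-30)
E
```

```text
0.09039999999999998 (91.7, np.float64(0.3)) (90.4, np.float64(7.2)) [np.float64(7.3), np.float64(6.4), np.float64(6.1), np.float64(6.7), np.float64(6.4), np.float64(6.1), np.float64(5.3), np.float64(4.9)] 43.2583
44.0833
0.055 [('g', -47.0, -41.0), ('w', -41.0, -35.5), ('g', -35.5, -30.0), ('w', -30.0, -26.0), ('g', -26.0, -18.5), ('y', -18.5, 17.0), ('o', 17.0, 48.5)]
0 [('o', -48.0, -21.0), ('r', -21.0, -14.5), ('r', -12.0, -5.0), ('w', -5.0, -2.0), ('r', -2.0, 5.5), ('r', 8.0, 14.0), ('o', 14.0, 48.5)]
-0.055 [('w', -48.0, -42.0), ('k', -42.0, -37.5), ('w', -37.5, -31.5), ('k', -31.5, -28.0), ('w', -28.0, -21.0), ('v', -21.0, 18.0), ('b', 19.5, 23.0), ('b', 24.0, 28.5), ('w', 28.5, 33.5), ('b', 33.5, 39.0), ('w', 39.0, 44.0), ('b', 44.0, 48.5)]
216 205
193 209 222 200 215 [[-0.07467019 -0.021778    0.091     ]
 [-0.06078729 -0.0051334   0.091     ]]
186 175
```

View pics/w3.png

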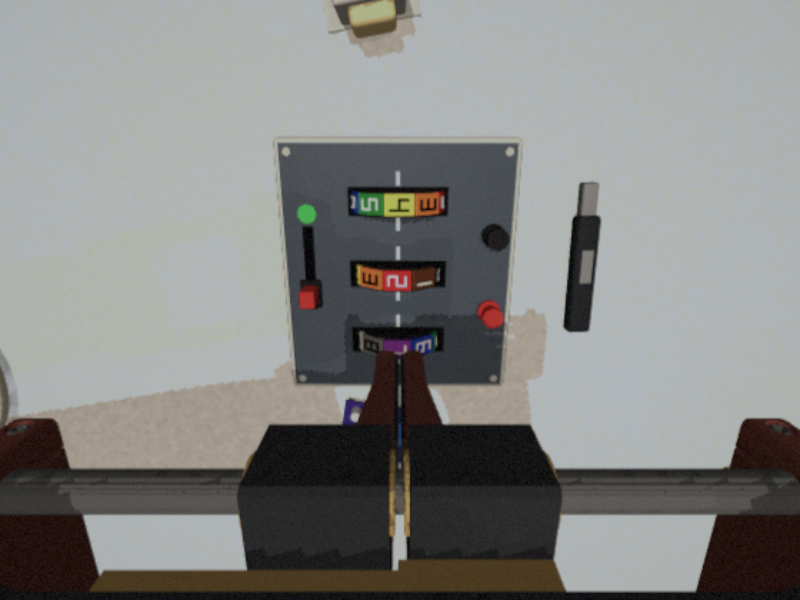

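View pics/tab.png

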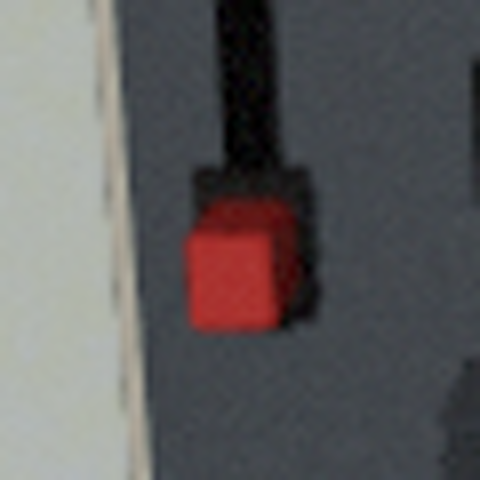

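The picture shows 4-2-7 squarely at the index lines: wheel centres are at (399,203), (397,280) and (399,343). The top of the red tab is centred at box (−0.069, −0.0145). Next I'll push the switch from its right side, watching the force.

```bash
python3 - <<'E'
from act import *
X=-.069;ey=R.from_euler('z',B[2]).apply([0,1,0])
move_l(tcp(X,-.046,.115),.2);move_l(tcp(X,-.046,.080),.08)
f0=fz(5);y=-.046;log=[]
while y<.004:
    y+=.001;move_l(tcp(X,y,.080),.03);f=state()["ft_force"]-f0;a=-f@ey;log.append((round(y*1e3),round(a,1)))
    if a>7 and y>-.008 or np.linalg.norm(f)>9:break
print(log,f,state()['time'])
move_l(tcp(X,y-.008,.080),.1);move_l(tcp(X,y-.008,.12),.15);move_l(box([0,-.03,.25],B),.25)
d=look("w4");print(state()['time'])
for y in(.055,0,-.055):print(y,runs(d,B,y))
E
```

```text
[(-45, np.float64(-1.1)), (-44, np.float64(-0.4)), (-43, np.float64(-0.6)), (-42, np.float64(-0.3)), (-41, np.float64(-0.2)), (-40, np.float64(-1.1)), (-39, np.float64(-0.5)), (-38, np.float64(-0.3)), (-37, np.float64(0.1)), (-36, np.float64(0.1)), (-35, np.float64(0.2)), (-34, np.float64(1.2)), (-33, np.float64(1.9)), (-32, np.float64(2.8)), (-31, np.float64(2.0)), (-30, np.float64(2.7)), (-29, np.float64(2.2)), (-28, np.float64(1.9)), (-27, np.float64(2.1)), (-26, np.float64(1.6)), (-25, np.float64(2.3)), (-24, np.float64(2.2)), (-23, np.float64(1.5)), (-22, np.float64(1.8)), (-21, np.float64(2.2)), (-20, np.float64(2.1)), (-19, np.float64(1.9)), (-18, np.float64(2.4)), (-17, np.float64(2.9)), (-16, np.float64(2.3)), (-15, np.float64(1.3)), (-14, np.float64(2.7)), (-13, np.float64(1.4)), (-12, np.float64(1.9)), (-11, np.float64(2.1)), (-10, np.float64(3.0)), (-9, np.float64(2.9)), (-8, np.float64(2.6)), (-7, np.float64(1.2)), (-6, np.float64(1.2)), (-5, np.float64(5.3)), (-4, np.float64(7.9))] [-2.60610095 -7.50935158  1.42625475] 56.1583
57.5917
0.055 [('g', -47.5, -41.0), ('w', -41.0, -36.0), ('g', -36.0, -30.0), ('w', -30.0, -26.0), ('g', -26.0, -18.5), ('y', -18.5, 17.0), ('o', 17.0, 48.5)]
0 [('o', -48.0, -21.0), ('r', -21.0, -14.0), ('r', -12.5, -5.0), ('w', -5.0, -2.0), ('r', -2.0, 6.0), ('r', 7.5, 14.5), ('o', 14.5, 48.5)]
-0.055 [('w', -48.0, -41.0), ('w', -39.0, -21.5), ('v', -21.5, 5.0), ('w', 5.0, 8.0), ('v', 8.0, 14.0), ('b', 14.0, 20.5), ('w', 20.5, 24.5), ('b', 24.5, 29.0), ('w', 29.0, 33.0), ('b', 33.0, 39.0), ('w', 39.0, 42.5), ('b', 42.5, 48.0)]
```

View pics/w4.png

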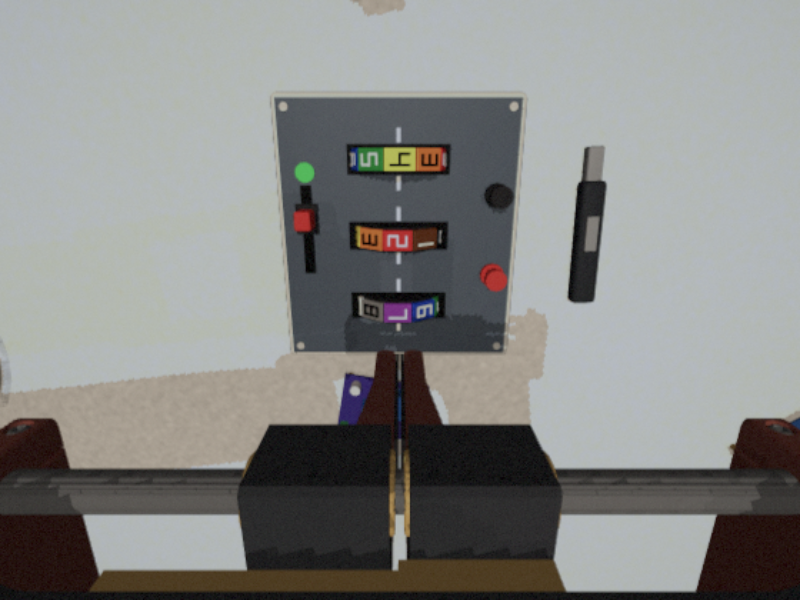

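The tab now sits at (305,221) next to the green dot. I'll measure its travel precisely.

```bash
python3 - <<'E'
from act import *
def tab(d,y):
    h=cv2.cvtColor(d["frame"],cv2.COLOR_BGR2HSV);u,v=proj(d,box([-.069,y,.091],B)).astype(int)
    m=((h[...,0]<6)|(h[...,0]>172))&(h[...,1]>120)&(h[...,2]>150);w=np.zeros_like(m);w[v-25:v+25,u-15:u+15]=1
    yy,xx=np.where(m&w);P=np.array([ray(d,(a,b),.091) for a,b in zip(xx,yy)]);L=R.from_euler('z',-B[2]).apply(P-[B[0],B[1],0])
    return len(xx),np.percentile(L,[2,50,98],axis=0)[:,:2]
print(tab(pickle.load(open("w3.pkl","rb")),-.0145),tab(look(),.014),state()['time'])
E
```

```text
(100, array([[-0.07405797, -0.02177629],
       [-0.06955162, -0.01617282],
       [-0.06454235, -0.01062418]])) (122, array([[-0.07408757,  0.00732207],
       [-0.06939381,  0.01282553],
       [-0.06452132,  0.01826846]])) 57.6417
```

```bash
python3 -c "
from bench import *
print(job_done())"
```

```text
the job is handed in; nothing more can be done
None
```

The box is set to 4-2-7, each wheel within about 3° by the camera; the switch is about 29 of 30 mm left (after the wheels were set), pressing stayed around 9 N at most, and the job is handed in (no verdict shown).

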